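Park a sprung latch bolt at half stroke

TASK

Park the sprung latch on the grey plate at its half-way hold: tip the raised stop arm over so that it drops onto the slide, then push the slide by its upright thumb piece right back to its end stop and let go, so that the spring brings it back against the stop arm's pin and it stays caught half-way. Only push with the fingertips, pinch nothing, and leave the padlock, lock cylinder, oil bottle and tub where they stand.

Things in the scene. Friction and masses are not known exactly. Their poses are not given: they have to be found in the camera images.
- latch_plate: Grey steel plate, 260 x 74 x 12 mm, fixed, with a steel latch. Origin: on the bench, on its centre line under the stop arm's hinge; it spans x = -120 to +140 mm. +x is the way both the arm is tipped and the slide pushed; z up. Guide bridge at x = -118 to -108, 33 mm high; hinge cheeks at x = 0, y = +-19, 61 mm high; dark spring housing at x = 92 to 136, 40 mm high.
- latch_slide (a joint): Slide travel along the plate's +x, m: 0 home (bolt fully out), 0.025 half-way, its tooth caught by the stop arm's pin, 0.044 end stop. A spring pushes it home, 3 N at home, 7.4 N at the end stop, plus 25 N per m/s damping. Pushed past 0.026 with the arm lying, it is caught when let go; with the arm raised it runs back home.
- stop_arm (a joint): Stop arm angle, rad: 0 = lying, its cross pin on top of the slide bar; 2.3 = raised, leaning back toward the plate's -x against its stop. A loose, light gravity pawl (about 0.05 kg): it balances at about 1.9, below that it falls to 0 by itself. It rides up to about 0.2 while the tooth passes.
- thumb_face (a point): Middle of the flat push face (facing the plate's -x) of the dark upright thumb piece on the slide, 51 mm above the bench, at plate x = -68 mm with the slide home. The piece is 26 mm wide (y), 12 mm thick (x), and stands from 26 to 70 mm above the bench; the slide bar (18 mm wide, top 26 mm above the bench) runs on under it toward -x.
- stop_tip (a point): Middle of the free end of the stop arm's dark thumb tab (26 mm wide, 18 mm long, 4 mm thick), 75 mm from the hinge. Raised, it stands about 115 mm above the bench and about 42 mm from the hinge toward the plate's -x, above the thumb piece's top; lying, it is about 42 mm above the bench.
- stop_hinge (a point): Hinge axis of the stop arm (along the plate's y), 52 mm above the bench over the plate's origin.
- bolt_nose (a point): Tip of the brass bolt nose at the slide's -x end; with the slide home it projects 46 mm beyond the plate's -x edge.
- padlock: Brass padlock lying flat, 68 x 42 x 17 mm, loose bystander. Origin at its underside.
- cylinder: Brass lock cylinder, 35 mm across, 30 mm high, loose bystander. Origin at its underside.
- oiler: White oil bottle with red spout, 37 x 36 x 122 mm, loose bystander. Origin at its underside.
- tub: White round tub with lid, 47 mm across, 50 mm high, loose bystander. Origin at its underside.

How it is judged:
By the outcome, as a careful person would: the job done as asked, in the order asked, and still so for the second after the job is handed in, with the robot touching nothing.
It also fails if it takes over 40 s, if anything falls off the work surface, if the arm or the gripper's body presses on something with over 40 N, if the wrist force passes 120 N, or if a joint passes its speed limit or range.

ROBOT

A 6-joint arm with a two-finger parallel gripper is mounted at the origin on a cart in front of the work surface, level with it; the furniture and walls round the work are solid. World frame = base frame: x ahead of the robot, y to its left, z up, the work surface at z = 0. Lengths are in mm, angles in degrees, forces in N, time in s.
With the tool pointing down it reaches from about 300 to 775 mm from the base axis. Payload 14.6 kg.
Tool frame: the origin (TCP) lies midway between the tips of the shut fingers; the grasp point (between the pads) lies 19 mm behind it; z points along the fingers, x is the direction in which the jaws open and shut, and the axes are right-handed (so a half turn about z gives the same grasp; the last joint's range is limited). The gripper opens to 94 mm and grips with 3 to 60 N. Pads are 16 mm wide; open, the fingers measure 119 mm over their backs; the gripper's body (75 mm by 177 mm) begins 78 mm behind the grasp point.
Start: joints at [63.335, 17.183, 87.147, -0, 75.671, -3.816], TCP at [213.568, 506.831, 181.346] pointing down, gripper open.
Joint ranges: [-173.82, 173.82], [-45.26, 126.66], [13.44, 144.39], [-59.66, 239.66], [0, 175.72], [-146.38, 146.38]. Speed limits (degrees/s): [127.2, 127.2, 147.25, 180, 180, 180].

INTERFACE

Orientations are given as a 3x3 rotation matrix whose columns are the frame's x, y, z axes.
In Python, from station import observe, camera, camera_model, job_done, look_for, regions_of gives the robot as it stands.
- The arm moves only by the shell command python3 -m creep 'ROWS' [FORCE]. ROWS is a JSON object of lists of equal length, an entry for each row: "fingers": the closure, from 0 (fully open) to 1 (shut); "offset": the shift along the tool's x, y, z each as a share of 0.1 m, from -1 to 1, a list of three; "turn": the turn about the tool's z as a share of 2 pi rad, from -1 to 1. A call has 1 to 20 rows; each row shifts and turns the commanded pose from where the row before left it, along the tool's axes as they then stand; what a row does not reach is not made up. A row lasts 1/12 s, in which the tool goes at most 41.7 mm and 7.16 degrees, less where a joint would pass 70% of its speed; a pose out of reach is approached as far as the arm can. A call with a number of a shift or a turn outside -1 to 1 is refused whole. A call with a gripper value outside its range is refused whole. The fingers move at their own pace and stop on an object; FORCE is the grip in N (left out, the last holds). Time passes only in rows, so rows that do not move let the fingers close. It gives the time, the measured TCP pose, the force and the opening at its end, in the units of the state.
- observe(): the state, without advancing time (a new reading comes with each control period).
- camera(name): name is "side" or "top"; returns (picture, depth): 420x560x3 uint8, red, green, blue; 420x560 float32, mm along the optical axis (not along the pixel's ray), 0 where there is no reading.
- camera_model(name): a dict with "camera_matrix" (3x3 intrinsics, pixels), "cam_to_world" (4x4, takes a point from camera to world coordinates). Camera axes: x right, y down, z forward; pixel columns grow to the right and rows downward; lengths in mm; the calibration is good to about 2 mm. A picture is of the moment at which its call begins. camera_model takes no time and is no camera call.
- job_done(): hands the job in, once; it reports no verdict.
Trained networks look in the newest picture that a camera, given by its name, has taken for a name from the list of things; names that differ only in an ending like _2 or _b are one class to them, and where a whole thing is asked for, a point or a joint stands for the part that bears it (a point fixed in the world has none). Each returns a list of dicts, best first, with "conf" (0 to 1); they miss things now and then, are a little off and sometimes report something else, mostly with a low value. They report only what shows in the picture. A call takes as long as a camera call.
- look_for(camera, name): "location" ([x, y, z] in mm, in world coordinates, good to about 4 mm: the middle of the surface that is visible of it).
- regions_of(camera, name): "region" (420x560 bool, what is visible of it).
The state is a dict: "time_s": time; "q": joint angles; "joint_velocities": joint speeds; "effort": joint torques, N m; "tool_pos": TCP position; "orientation": TCP orientation; "wrist_force": force on the tool from outside, world axes, zero at the start; "torque": the same for the moment, N m; "grip_width": finger opening in mm.
Only numpy, scipy, OpenCV 4.12 (cv2) and the standard library are available. Lean on these libraries where they do the work, as an engineer would, in place of code of your own. Each camera call takes 0.05 s, during which the arm holds its last target.

## Working session

There is one attempt and no reset: what is moved stays moved. The work goes in short steps, Python scripts to look and compute and a shell command to move; the robot and the scene stay as the last step left them, time stands still between calls to the robot, and variables do not carry over. Pictures are saved under pics/ and viewed, and the job is handed in when it is done.

```bash
mkdir -p pics
python3 - <<'E'
from station import *
import cv2,numpy as np
s=observe();print(s['time_s'],s['tool_pos'],s['orientation'],s['wrist_force'],s['grip_width'])
for c in('side','top'):
    p,d=camera(c);cv2.imwrite(f'pics/{c}0.png',p[:,:,::-1]);np.savez(f'{c}0.npz',p=p,d=d)
    for n in ['latch_plate','thumb_face','stop_tip','stop_hinge','bolt_nose','padlock','cylinder','oiler','tub']:
        print(c,n,[(np.round(r['location'],0).tolist(),round(r['conf'],2)) for r in look_for(c,n)[:2]])
print(observe()['time_s'])
E
```

```text
0.0 [213.441353   506.57704244 180.78420522] [[ 3.88296707e-01  9.21534264e-01 -5.16551436e-04]
 [ 9.21533679e-01 -3.88297044e-01 -1.04143998e-03]
 [-1.16029802e-03 -7.16318306e-05 -9.99999324e-01]] [-0.37811731 -0.23658904 -1.17339899] 94.14381016975243
side latch_plate [([459.0, 224.0, 18.0], 0.58)]
side thumb_face [([447.0, 216.0, 26.0], 0.77)]
side stop_tip [([462.0, 273.0, 81.0], 0.86)]
side stop_hinge [([459.0, 232.0, 15.0], 0.94)]
side bolt_nose [([444.0, 214.0, 26.0], 0.61)]
side padlock [([418.0, 349.0, 14.0], 0.63)]
side cylinder [([558.0, 346.0, 22.0], 0.59)]
side oiler [([505.0, 444.0, 64.0], 0.7)]
side tub [([394.0, 249.0, 35.0], 0.7)]
top latch_plate [([461.0, 282.0, 9.0], 0.87), ([564.0, 358.0, 26.0], 0.33)]
top thumb_face [([455.0, 226.0, 25.0], 0.83)]
top stop_tip [([464.0, 266.0, 105.0], 0.79), ([455.0, 230.0, 26.0], 0.72)]
top stop_hinge [([563.0, 356.0, 30.0], 0.73), ([467.0, 289.0, 12.0], 0.58)]
top bolt_nose [([455.0, 229.0, 28.0], 0.78)]
top padlock [([408.0, 347.0, 18.0], 0.68), ([508.0, 448.0, 78.0], 0.45)]
top cylinder [([564.0, 358.0, 27.0], 0.79)]
top oiler [([504.0, 446.0, 78.0], 0.63)]
top tub [([395.0, 272.0, 50.0], 0.8)]
1.0
```

View pics/side0.png

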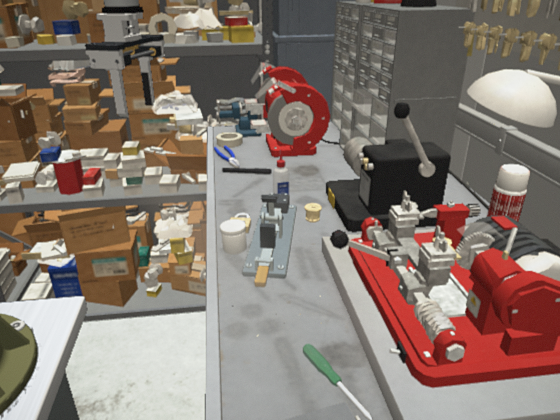

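View pics/top0.png

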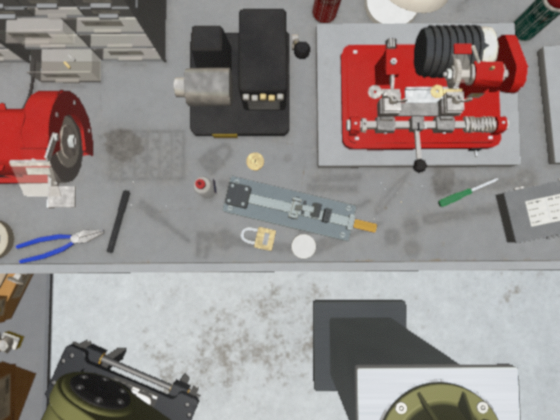

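The top view shows the plate with its spring housing at the left (238,195), the stop arm and thumb piece around (300–325,210), and the bolt nose at the right (365,226). The tub is at (303,246), the padlock at (262,238), the oiler at (204,186) and the cylinder at (255,161). Next I fit the plate pose from the depth.

```bash
cat > h.py <<'E'
import numpy as np,cv2
from station import *
def cloud(c,d):
    m=camera_model(c);K=np.array(m['camera_matrix']);T=np.array(m['cam_to_world'])
    v,u=np.mgrid[0:420,0:560]
    P=np.stack([(u-K[0,2])/K[0,0]*d,(v-K[1,2])/K[1,1]*d,d,np.ones_like(d)],-1)
    return (P@T.T)[...,:3]
def proj(c,p):
    m=camera_model(c);K=np.array(m['camera_matrix']);T=np.linalg.inv(np.array(m['cam_to_world']))
    q=T[:3,:3]@np.array(p)+T[:3,3];q=K@q;return q[:2]/q[2]
E
python3 - <<'E'
from h import *
for c in('top','side'):
    z=np.load(c+'0.npz');W=cloud(c,z['d']);p=z['p']
    print(c,np.round(np.array(camera_model(c)['cam_to_world'])[:3,3]))
    if c=='top':
        m=np.zeros((420,560),bool);m[165:245,215:385]=1
        h=W[...,2]
        mm=m&(h>6)&(h<18)&(z['d']>0)
        n,l,st,_=cv2.connectedComponentsWithStats(mm.astype(np.uint8));k=1+np.argmax(st[1:,4])
        mm=(l==k)
        r=cv2.minAreaRect(W[mm][:,:2].astype(np.float32));print(r,cv2.boxPoints(r),mm.sum(),np.median(h[mm]))
        for lo,hi in((19,30),(30,45),(45,64),(64,80),(80,130)):
            q=m&(h>lo)&(h<hi)&(z['d']>0);ys,xs=np.where(q);print(lo,hi,q.sum())
    x0,y0,x1,y1=(190,150,390,270) if c=='top' else (210,150,340,300)
    s=4
    cv2.imwrite(f'pics/{c}crop.png',cv2.resize(p[y0:y1,x0:x1,::-1],None,fx=s,fy=s,interpolation=2))
E
```

```text
top [402. 318. 899.]
((445.7491149902344, 297.59344482421875), (259.7943115234375, 28.35708999633789), 76.22579956054688) [[401.05032 174.80777]
 [428.5919  168.05606]
 [490.4479  420.37912]
 [462.90634 427.13083]] 1630 11.690666382863526
19 30 974
30 45 712
45 64 364
64 80 102
80 130 246
side [ 378. -455.  442.]
```

View pics/topcrop.png

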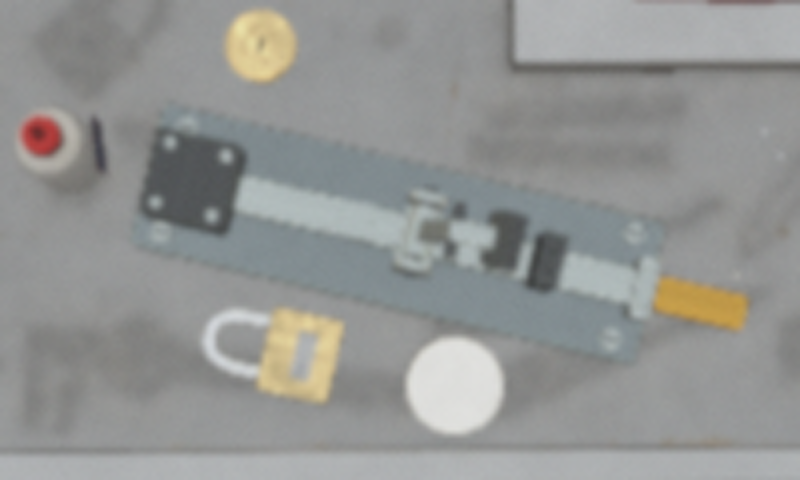

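View pics/sidecrop.png

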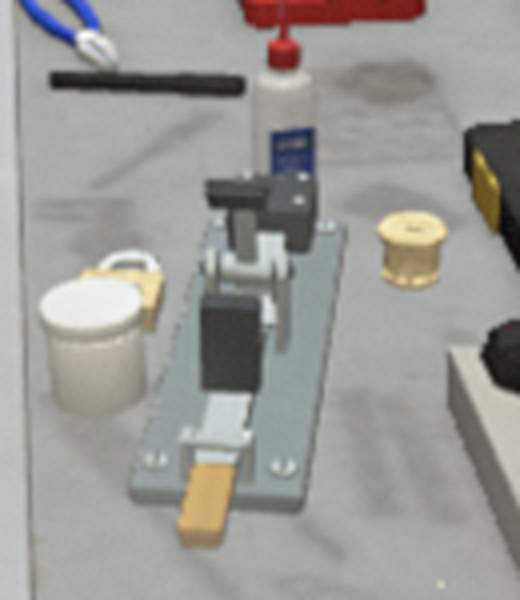

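Run:
```python
from h import *
z=np.load('top0.npz');W=cloud('top',z['d']);h=W[...,2]
a=np.radians(76.2258);ux=np.array([np.cos(a),np.sin(a)]);
m=np.zeros((420,560),bool);m[165:245,220:385]=1
mm=m&(h>7)&(h<16)&(z['d']>0)
P=W[mm][:,:2];c0=np.array([450,297.])
rel=P-c0;uy=np.array([-ux[1],ux[0]])
A=rel@ux;B=rel@uy
k=(abs(A)<140)&(abs(B)<55)
r=cv2.minAreaRect(P[k].astype(np.float32));print(r)
print(np.percentile(A[k],[0,1,99,100]),np.percentile(B[k],[0,1,99,100]))
def L(rngA,rngB,lo,hi):
    q=m&(h>lo)&(h<hi)&(z['d']>0);Q=W[q];R=Q[:,:2]-c0
    a_=R@ux;b_=R@uy;kk=(a_>rngA[0])&(a_<rngA[1])&(b_>rngB[0])&(b_<rngB[1])
    if kk.sum()==0: return None
    return kk.sum(),np.round([a_[kk].min(),a_[kk].max(),b_[kk].min(),b_[kk].max()],1),np.round([a_[kk].mean(),b_[kk].mean(),np.median(Q[kk][:,2])],1)
for lo,hi in((20,30),(30,36),(36,45),(45,58),(58,64),(64,75),(75,100),(100,130)): print(lo,hi,L((-200,140),(-30,30),lo,hi))
```

```text
((449.93603515625, 296.458984375), (260.0264892578125, 109.90528869628906), 76.29468536376953)
[-130.50343375 -127.12783096  125.34278222  129.46142323] [-54.99868911 -54.39404168  48.34417948  54.98137968]
20 30 (np.int64(837), array([-176.5,  114.3,  -28.7,    3.5]), array([-45.8, -17.5,  25.7]))
30 36 (np.int64(156), array([-165.4,  125.3,  -29.7,    3.5]), array([-39.3, -16.4,  32.9]))
36 45 (np.int64(384), array([-126.5,  125. ,  -29.8,   29.5]), array([ 97.4, -13.2,  39.7]))
45 58 (np.int64(102), array([-73.8,  -2.5, -29.9,  30. ]), array([-23.3,  -4.5,  55.3]))
58 64 (np.int64(40), array([-67.3,  -4.3, -29.1,   0.4]), array([-15.8, -11.3,  59.8]))
64 75 (np.int64(94), array([-78.6, -11.2, -29.7,  -5.4]), array([-67.3, -17.7,  69.6]))
75 100 (np.int64(26), array([-20.9, -14.1, -23.3, -13.6]), array([-17.6, -18.1,  87.1]))
100 130 (np.int64(212), array([-54.7, -20.9, -29.6,  -5.5]), array([-39.3, -17.6, 108.2]))
```

```bash
cat >> h.py <<'E'
a=np.radians(76.26);U=np.array([np.cos(a),np.sin(a)]);V=np.array([-U[1],U[0]]);O=np.array([464.5,282.6])
def st():
    s=observe();p=np.array(s['tool_pos']);R=np.array(s['orientation'])
    d=p[:2]-O
    print('t',round(s['time_s'],2),'plate xyz',np.round([d@U,d@V,p[2]],1),'tool x ang',round(np.degrees(np.arctan2(R[1,0],R[0,0])),2),'F plate',np.round([np.dot(s['wrist_force'][:2],U),np.dot(s['wrist_force'][:2],V),s['wrist_force'][2]],1),'w',round(s['grip_width'],1))
E
python3 -m creep '{"fingers":[1,1,1,1,1,1,1,1,1,1,1,1,1,1,1],"offset":[[0,0,0],[0,0,0],[-0.2,0.25,0],[-0.2,0.25,0],[-0.2,0.25,0],[-0.2,0.25,0],[-0.2,0.25,0],[-0.2,0.25,0],[-0.2,0.25,0],[-0.2,0.25,0],[-0.2,0.25,0],[-0.2,0.25,0],[-0.2,0.25,0],[-0.2,0.25,0],[0,0,0]],"turn":[-0.0126,-0.0126,0,0,0,0,0,0,0,0,0,0,0,0,0]}' ; python3 -c "from h import *;st()"
```

```text
time_s: 2.25
tool_pos: [450.1, 198.9, 181.3]
orientation: [[0.242, 0.97, 0.001], [0.97, -0.242, -0.001], [-0.0, 0.001, -1.0]]
wrist_force: [0.0, 0.4, -0.5]
grip_width: 0.8
t 2.25 plate xyz [-84.8  -5.9 181.3] tool x ang 76.02 F plate [ 0.4  0.1 -0.5] w 0.8
```

```bash
python3 -m creep '{"fingers":[1,1,1,1],"offset":[[0,-0.06,0.25],[0,0,0.25],[0,0,0.25],[0,0,0]],"turn":[0,0,0,0]}' >/dev/null
python3 - <<'E'
from h import *
st()
for c in('side','top'):
    p,d=camera(c)
    x0,y0,x1,y1=(190,150,390,270) if c=='top' else (210,130,340,280)
    cv2.imwrite(f'pics/{c}1.png',cv2.resize(p[y0:y1,x0:x1,::-1],None,fx=4,fy=4,interpolation=2))
E
```

```text
t 2.58 plate xyz [-83.1   5.2 102.5] tool x ang 76.23 F plate [-0.  -0.2 -0.4] w 0.4
```

View pics/side1.png

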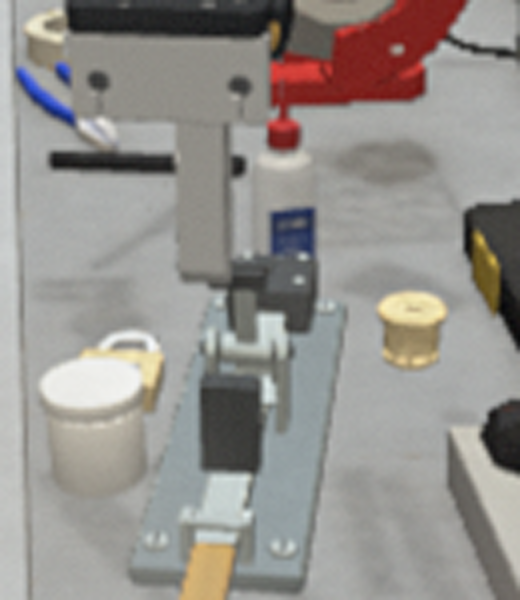

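View pics/top1.png

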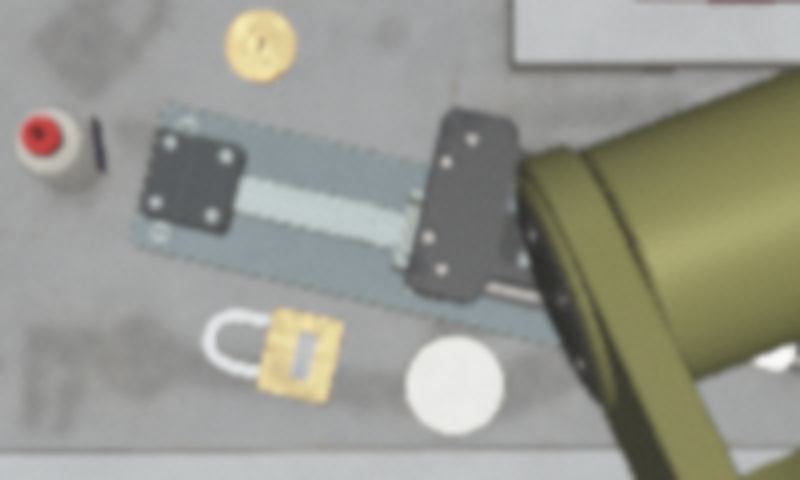

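```bash
python3 -m creep '{"fingers":[1,1,1,1,1,1,1,1,1,1,1,1,1],"offset":[[0,0.05,0],[0,0,0],[0.07,0,0],[0.07,0,0],[0.07,0,0],[0.07,0,0],[0.07,0,0],[0.07,0,0],[0.07,0,0],[0.07,0,0],[0.07,0,0],[0.07,0,0],[0,0,0]],"turn":[0,0,0,0,0,0,0,0,0,0,0,0,0]}' >/dev/null
python3 - <<'E'
from h import *
st()
for c in('side',):
    p,d=camera(c)
    x0,y0,x1,y1=(190,150,390,270) if c=='top' else (210,130,340,280)
    cv2.imwrite(f'pics/{c}2.png',cv2.resize(p[y0:y1,x0:x1,::-1],None,fx=4,fy=4,interpolation=2))
E
```

```text
t 3.77 plate xyz [-10.9  -1.8 106.3] tool x ang 76.26 F plate [-0.4  0.6 -0.6] w 0.7
```

View pics/side2.png

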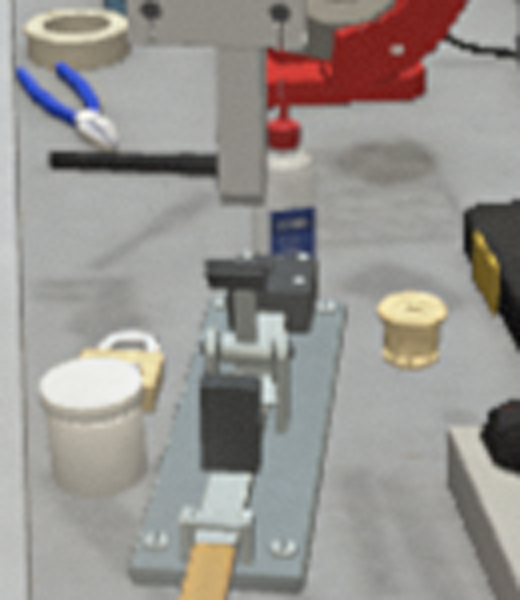

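Run:
```python
from h import *
st()
def w(x,y,z): 
    q=O+x*U+y*V;return [q[0],q[1],z]
for n,p in (('tcp',w(-11,-2,106)),('front',w(2,-2,106)),('rear',w(-24,-2,106)),('tab',w(-42,0,115)),('housing top',w(92,0,40)),('cheek',w(0,19,61)),('thumb top',w(-68,0,70))):
    q=proj('side',p);print(n,np.round((q-[210,130])*4))
p,d=camera('side');np.savez('s3.npz',p=p,d=d)
W=cloud('side',d)
def loc(u,v):
    P=W[v,u];e=P[:2]-O;return np.round([e@U,e@V,P[2]],1)
for u,v in((242,190),(242,170),(235,272),(225,272),(245,310),(230,400),(270,270)):
    print(u,v,loc(210+u//4,130+v//4))
cv2.imwrite('pics/side3.png',cv2.resize(p[130:280,210:340,::-1],None,fx=4,fy=4,interpolation=2))
```

```text
t 3.82 plate xyz [-11.5  -1.8 106.2] tool x ang 76.26 F plate [-0.2 -0.  -0.6] w 0.7
tcp [243. 254.]
front [246. 242.]
rear [239. 266.]
tab [229. 264.]
housing top [264. 287.]
cheek [202. 330.]
thumb top [223. 386.]
242 190 [-23.   -2.6 142.5]
242 170 [-25.   -3.  152.5]
235 272 [-45.6  -1.5 113.2]
225 272 [-43.9   2.2 112.2]
245 310 [-11.   -2.2  79. ]
230 400 [-66.4  -1.6  62.3]
270 270 [-17.5 -13.9 102.5]
```

View pics/side3.png

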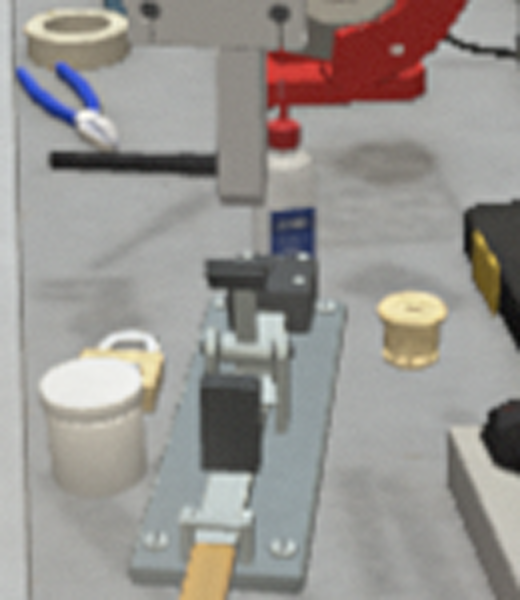

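Run:
```python
from h import *
z=np.load('s3.npz');W=cloud('side',z['d'])
E=W[...,:2]-O;X=E@U;Y=E@V;Z=W[...,2]
for u in (266,268,270,272,274):
    print(u,[(v,round(float(X[v,u])),round(float(Y[v,u])),round(float(Z[v,u]))) for v in range(140,184,3)])
```

```text
266 [(140, -94, -6, 232), (143, -23, 3, 203), (146, -25, 3, 199), (149, -23, 3, 193), (152, -25, 3, 188), (155, -25, 3, 183), (158, -23, 4, 177), (161, -24, 4, 172), (164, -24, 4, 166), (167, -22, 4, 160), (170, -25, 4, 156), (173, -24, 4, 150), (176, -24, 4, 144), (179, -21, 5, 137), (182, 286, 46, -1)]
268 [(140, -93, -9, 231), (143, -23, 0, 203), (146, -25, 0, 199), (149, -23, 0, 193), (152, -24, 0, 188), (155, -22, 0, 182), (158, -22, 0, 177), (161, -25, 0, 172), (164, -25, 0, 167), (167, -23, 1, 161), (170, -24, 1, 156), (173, -22, 1, 150), (176, -22, 1, 144), (179, -22, 1, 138), (182, 284, 41, 0)]
270 [(140, -92, -12, 231), (143, -26, -4, 204), (146, -25, -3, 199), (149, -25, -4, 194), (152, -23, -3, 188), (155, -20, -3, 181), (158, -22, -3, 177), (161, -23, -3, 172), (164, -22, -3, 166), (167, -22, -3, 161), (170, -23, -3, 155), (173, -22, -3, 149), (176, -24, -3, 145), (179, -21, -2, 138), (182, 285, 36, 0)]
272 [(140, -92, -15, 231), (143, -24, -7, 204), (146, -24, -7, 199), (149, -22, -6, 193), (152, -24, -7, 188), (155, -23, -6, 182), (158, -23, -6, 177), (161, -23, -6, 172), (164, -23, -6, 166), (167, -24, -6, 161), (170, -23, -6, 156), (173, -25, -6, 151), (176, -22, -6, 144), (179, -21, -6, 138), (182, 285, 31, 0)]
274 [(140, -92, -18, 231), (143, -26, -10, 205), (146, -21, -10, 198), (149, -23, -10, 193), (152, -25, -10, 188), (155, -23, -10, 182), (158, -23, -10, 177), (161, -24, -10, 172), (164, -27, -10, 168), (167, -23, -10, 161), (170, -24, -10, 156), (173, -23, -10, 150), (176, -23, -10, 145), (179, -24, -10, 139), (182, 168, 12, 51)]
```

The tab has not moved. The depth image puts the visible finger bottoms at z≈136, while the reported TCP is z=106, so the fingertips end about 30 mm above the TCP and passed over the tab. I'll back off, go 30 mm lower and push again.

```bash
python3 -m creep '{"fingers":[1,1,1,1,1,1,1],"offset":[[-0.25,0,0],[-0.25,0,0],[-0.25,-0.02,0],[0,0,0.15],[0,0,0.15],[0,0,0],[0,0,0]],"turn":[0,0,0,0,0,0,0]}' >/dev/null; python3 -c "from h import *;st()"
python3 -m creep '{"fingers":[1,1,1,1,1,1,1],"offset":[[0.08,0,0],[0.08,0,0],[0.08,0,0],[0.08,0,0],[0.08,0,0],[0,0,0],[0,0,0]],"turn":[0,0,0,0,0,0,0]}' >/dev/null
python3 - <<'E'
from h import *
st()
p,d=camera('side');np.savez('s4.npz',p=p,d=d)
cv2.imwrite('pics/side4.png',cv2.resize(p[130:280,210:340,::-1],None,fx=4,fy=4,interpolation=2))
E
```

```text
t 4.45 plate xyz [-87.3   0.3  76.3] tool x ang 76.21 F plate [0.3 0.  0.3] w 0.5
t 5.03 plate xyz [-46.5   0.3  76.2] tool x ang 76.28 F plate [ 0.6 -0.   1. ] w 0.3
```

View pics/side4.png

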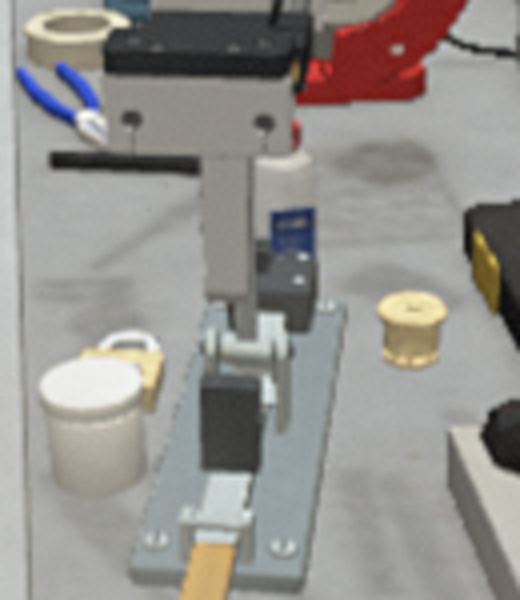

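The finger (bottom at 230,298) now stands behind the stop arm and hides its tab. I'll keep pushing toward +x.

```bash
python3 -m creep '{"fingers":[1,1,1,1,1,1,1,1,1],"offset":[[0.06,0,0],[0.06,0,0],[0.06,0,0],[0.06,0,0],[0.06,0,0],[0.06,0,0],[0,0,0],[0,0,0],[0,0,0]],"turn":[0,0,0,0,0,0,0,0,0]}' >/dev/null
python3 - <<'E'
from h import *
st()
p,d=camera('side');np.savez('s5.npz',p=p,d=d)
cv2.imwrite('pics/side5.png',cv2.resize(p[130:280,210:340,::-1],None,fx=4,fy=4,interpolation=2))
E
```

```text
t 5.83 plate xyz [-11.1   0.2  76.2] tool x ang 76.22 F plate [ 0.4  0.  -0.3] w 0.4
```

View pics/side5.png

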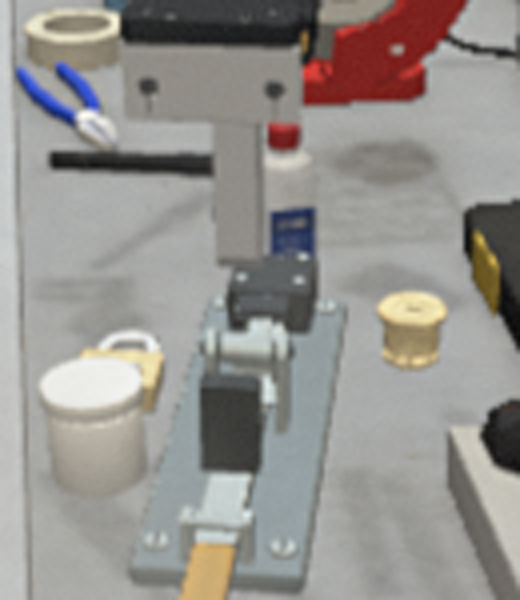

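The arm is now off the vertical and has fallen forward past the hinge (265,330). I'll retreat, then come down behind the thumb piece.

```bash
python3 -m creep '{"fingers":[1,1,1,1,1,1,1,1,1],"offset":[[-0.27,0,0],[-0.27,0,0],[-0.28,0,0],[0,0,0],[0,0,0.16],[0,0,0.16],[0,0,0.16],[0,0,0],[0,0,0]],"turn":[0,0,0,0,0,0,0,0,0]}' >/dev/null
python3 - <<'E'
from h import *
st()
p,d=camera('side');np.savez('s6.npz',p=p,d=d)
W=cloud('side',d);E=W[...,:2]-O;X=E@U;Y=E@V;Z=W[...,2]
m=(abs(Y)<20)&(Z>35)&(X>-5)&(X<88)&(d>0)
print(m.sum(),np.round([Z[m].max(),np.median(X[m])]) if m.sum() else '')
m=(abs(Y)<12)&(Z>40)&(Z<90)&(X<-95)&(X>-120)&(d>0)
print('finger bottom',np.percentile(Z[m],[0,2,10]) if m.sum() else '')
cv2.imwrite('pics/side6.png',cv2.resize(p[130:280,210:340,::-1],None,fx=4,fy=4,interpolation=2))
p,d=camera('top');cv2.imwrite('pics/top6.png',cv2.resize(p[150:270,190:390,::-1],None,fx=4,fy=4,interpolation=2))
E
```

```text
t 6.63 plate xyz [-93.    0.4  28.3] tool x ang 76.22 F plate [0.5 0.  0.3] w 0.5
67 [61.  0.]
finger bottom [54.13900846 55.41568923 61.4849531 ]
```

View pics/side6.png

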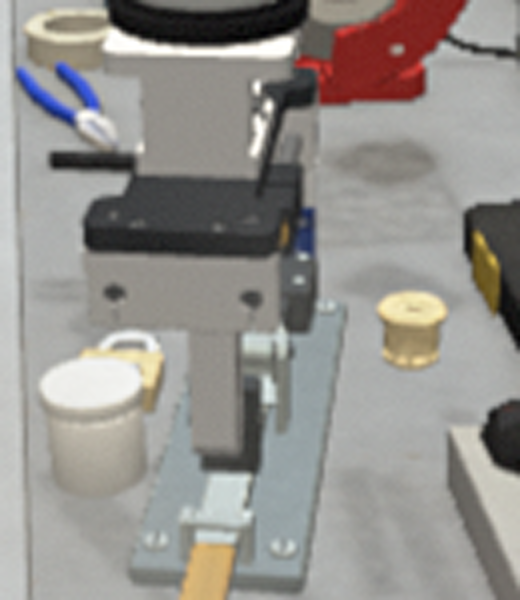

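View pics/top6.png

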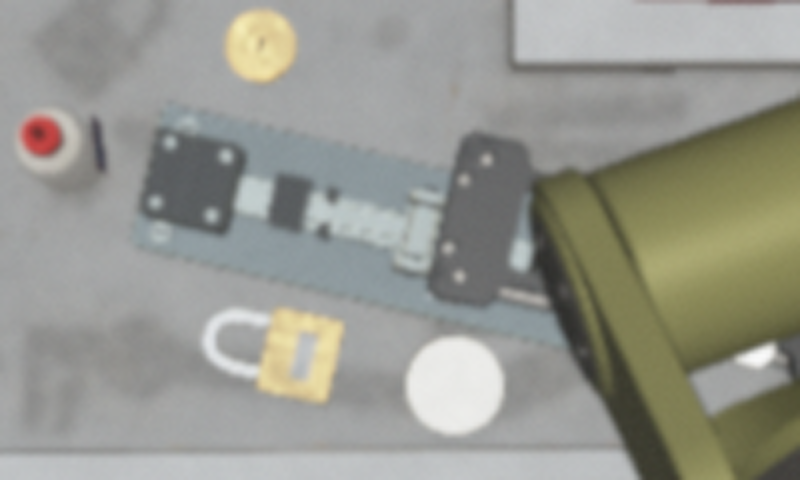

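The top view shows the arm lying, with its tab at (290,202). The finger stands behind the thumb piece. I'll go 8 mm lower and push in stages, watching the force.

```bash
python3 -m creep '{"fingers":[1,1,1,1,1,1,1,1,1,1],"offset":[[0,0,0.08],[0,0,0],[0.06,0,0],[0.06,0,0],[0.06,0,0],[0.06,0,0],[0.06,0,0],[0.05,0,0],[0,0,0],[0,0,0]],"turn":[0,0,0,0,0,0,0,0,0,0]}' >/dev/null
python3 - <<'E'
from h import *
st()
p,d=camera('side');np.savez('s7.npz',p=p,d=d)
cv2.imwrite('pics/side7.png',cv2.resize(p[130:280,210:340,::-1],None,fx=4,fy=4,interpolation=2))
E
```

```text
t 7.57 plate xyz [-57.7   0.   20.5] tool x ang 76.26 F plate [-5.2 -0.9  4.2] w 0.6
```

View pics/side7.png

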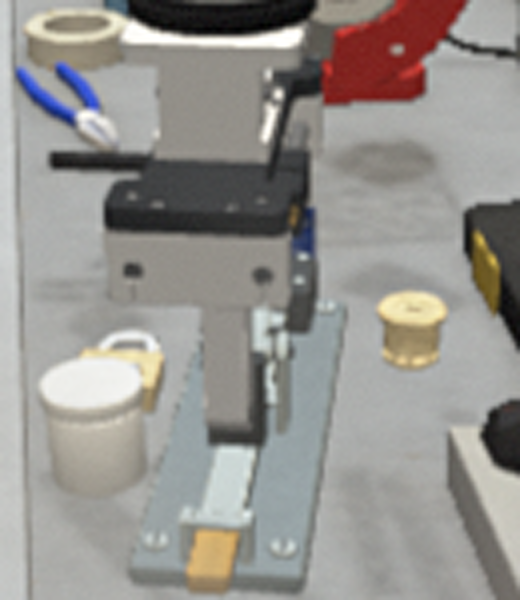

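The slide is moving: the nose is drawn in at (213,555), with 5 N on the finger. On toward the end stop.

```bash
python3 -m creep '{"fingers":[1,1,1,1,1],"offset":[[0.05,0,0],[0.05,0,0],[0.05,0,0],[0,0,0],[0,0,0]],"turn":[0,0,0,0,0]}' |grep force; python3 -c "from h import *;st()"
python3 -m creep '{"fingers":[1,1,1],"offset":[[0.02,0,0],[0.01,0,0],[0,0,0]],"turn":[0,0,0]}' |grep force; python3 -c "from h import *;st()"
python3 -m creep '{"fingers":[1,1,1],"offset":[[0.02,0,0],[0,0,0],[0,0,0]],"turn":[0,0,0]}'|grep force ; python3 -c "from h import *;st()"
```

```text
wrist_force: [-2.2, -6.7, 3.9]
t 8.03 plate xyz [-43.1   0.1  20.5] tool x ang 76.23 F plate [-7.1  0.6  3.9] w 0.8
wrist_force: [-1.0, -5.7, 4.4]
t 8.28 plate xyz [-40.3   0.1  20.5] tool x ang 76.21 F plate [-5.8 -0.4  4.4] w 0.4
wrist_force: [-1.1, -6.1, 4.0]
t 8.53 plate xyz [-38.3   0.1  20.5] tool x ang 76.21 F plate [-6.2 -0.3  4. ] w 0.5
```

```bash
python3 -m creep '{"fingers":[1,1,1],"offset":[[0.02,0,0],[0,0,0],[0,0,0]],"turn":[0,0,0]}'|grep force ; python3 -c "from h import *;st()"
python3 - <<'E'
from h import *
p,d=camera('side');np.savez('s8.npz',p=p,d=d)
W=cloud('side',d);E=W[...,:2]-O;X=E@U;Y=E@V;Z=W[...,2]
m=(abs(Y)<8)&(Z>13)&(Z<30)&(X<-118)&(X>-180)&(d>0)
print('nose',np.percentile(X[m],[0,5,20]),m.sum())
z=np.load('s3.npz');W=cloud('side',z['d']);E=W[...,:2]-O;X=E@U;Y=E@V;Z=W[...,2]
m=(abs(Y)<8)&(Z>13)&(Z<30)&(X<-118)&(X>-180)
print('nose home',np.percentile(X[m],[0,5,20]),m.sum())
E
```

```text
wrist_force: [-1.0, -6.8, 5.1]
t 8.78 plate xyz [-36.4   0.1  20.5] tool x ang 76.21 F plate [-6.8 -0.6  5.1] w 0.4
nose [-124.07602151 -122.70961883 -122.08999483] 54
nose home [-167.43425394 -166.06269502 -164.3313007 ] 196
```

```bash
python3 -m creep '{"fingers":[1,1,1],"offset":[[0.01,0,0],[0,0,0],[0,0,0]],"turn":[0,0,0]}'|grep force ; python3 -c "from h import *;st()"
python3 -m creep '{"fingers":[1,1,1],"offset":[[0.01,0,0],[0,0,0],[0,0,0]],"turn":[0,0,0]}'|grep force ; python3 -c "from h import *;st()"
```

```text
wrist_force: [-3.6, -13.8, 8.6]
t 9.08 plate xyz [-36.4   0.1  20.5] tool x ang 76.21 F plate [-14.2   0.2   8.6] w -0.1
wrist_force: [-6.0, -22.5, 12.4]
t 9.33 plate xyz [-36.3   0.1  20.5] tool x ang 76.21 F plate [-23.3   0.5  12.4] w 0.2
```

The force climbs to 23 N with no further motion, so the slide is on its end stop. Now I let go by backing off, then check.

```bash
python3 -m creep '{"fingers":[1,1,1,1,1,1,1,1,1,1,1,1,1],"offset":[[-0.05,0,0],[-0.05,0,0],[-0.05,0,0],[-0.05,0,0],[-0.05,0,0],[-0.05,0,0],[-0.1,0,0],[-0.1,0,0],[0,0,0],[0,0,-0.3],[0,0,-0.3],[0,0,-0.3],[0,0,0]],"turn":[0,0,0,0,0,0,0,0,0,0,0,0,0]}' >/dev/null
python3 - <<'E'
from h import *
st()
p,d=camera('side');np.savez('s9.npz',p=p,d=d)
W=cloud('side',d);E=W[...,:2]-O;X=E@U;Y=E@V;Z=W[...,2]
m=(abs(Y)<8)&(Z>13)&(Z<30)&(X<-118)&(X>-180)&(d>0)
print('nose',np.percentile(X[m],[0,5,20]),m.sum())
cv2.imwrite('pics/side9.png',cv2.resize(p[130:280,210:340,::-1],None,fx=4,fy=4,interpolation=2))
p,d=camera('top');cv2.imwrite('pics/top9.png',cv2.resize(p[150:270,190:390,::-1],None,fx=4,fy=4,interpolation=2))
E
```

```text
t 10.42 plate xyz [-82.7  -1.9 115.7] tool x ang 76.21 F plate [-0.1 -0.6  0.5] w 0.4
nose [-142.59762369 -141.95096695 -140.89224661] 118
```

View pics/side9.png

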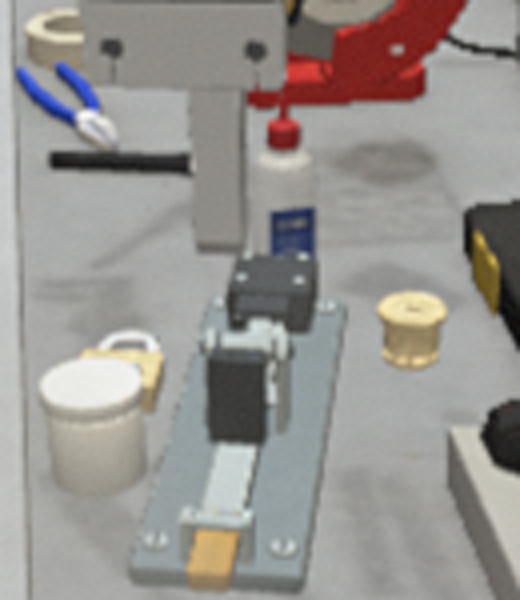

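View pics/top9.png

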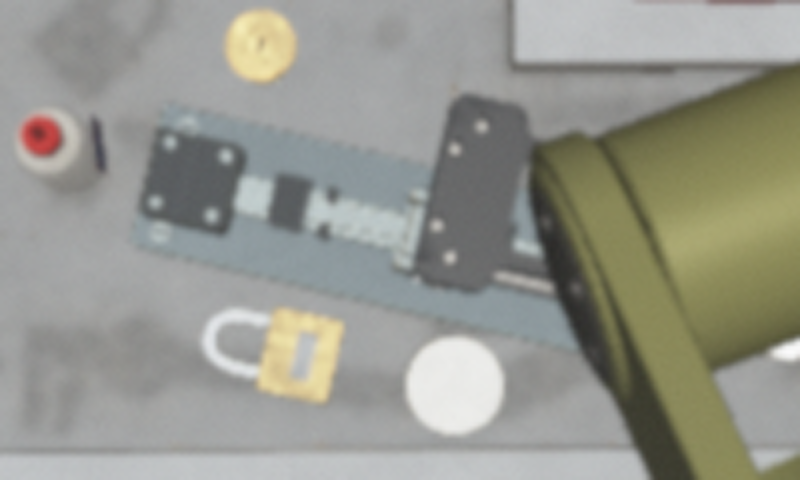

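```bash
python3 -m creep '{"fingers":[1,1,1,1,1,1],"offset":[[0,0,-0.1],[0,0,0],[0,0,0],[0,0,0],[0,0,0],[0,0,0]],"turn":[0,0,0,0,0,0]}' >/dev/null
python3 - <<'E'
from h import *
st()
p,d=camera('side')
W=cloud('side',d);E=W[...,:2]-O;X=E@U;Y=E@V;Z=W[...,2]
m=(abs(Y)<8)&(Z>13)&(Z<30)&(X<-118)&(X>-180)&(d>0)
print('nose',np.percentile(X[m],[0,5,20]))
print(job_done())
E
```

```text
t 11.02 plate xyz [-84.1   0.3 119.9] tool x ang 76.22 F plate [ 0.9 -0.5 -0.1] w 0.1
nose [-143.54559364 -141.83984087 -140.5906775 ]
the job is handed in; nothing more can be done
None
```

The latch is parked at its half-way hold, and I handed the job in at about 11 s.

**What I did:**
- I tipped the stop arm over with the shut fingertips.
- I pushed the slide by its thumb piece to the end stop. The bolt nose had moved about 43 mm, and the force then rose to 23 N with no further motion.
- I backed off and lifted clear.

**First attempt missed:** the first push at the stop arm passed over the tab without touching it. The depth image showed the fingertips about 30 mm higher than the reported TCP, so I repeated the push 30 mm lower.

**Last checks:**
- **Slide:** the bolt nose stood about 24 mm back from home, and was at the same place again 0.6 s later. That agrees with the 25 mm hold within measurement error.
- **Stop arm:** the top view showed it lying.
- **Robot:** it was clear of the latch, with wrist force under about 1 N.
- **Padlock, cylinder, oil bottle and tub:** they look unmoved in the pictures. I did not measure them again.

No final check failed.

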